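# Set a test panel on the weighing platform with a flat lifter

## Robot

A 6-joint arm with a two-finger parallel gripper is mounted at the origin on a cart in front of the work surface, level with it; the furniture and walls round the work are solid. World frame = base frame: x ahead of the robot, y to its left, z up, the work surface at z = 0. Lengths are in m, angles in rad, forces in N, time in s.
With the tool pointing down it reaches from about 0.3 to 0.875 m from the base axis. Payload 6.4 kg.
Tool frame: the origin (TCP) lies at the very end of the fingers, on their centre line; the grasp point (between the pads) lies 19 mm behind it; z points along the fingers, y is the line along which they close (so a half turn about z gives the same grasp; the last joint's range is limited). The gripper opens to 85 mm and grips with 20 to 120 N. Pads are 22 mm wide; open, the fingers measure 114 mm over their backs; the gripper's body (76 mm by 85 mm) begins 54 mm behind the grasp point. The pads swing forward as they close: fully open they stand 13 mm farther back than shut.
Start: joints at [-1.358, 0.181, 1.607, -0, 1.354, -0.206], TCP at [0.234, -0.525, 0.231] pointing down, gripper open.
Joint ranges: [-2.99, 2.99], [-0.89, 2.07], [0.3, 2.58], [-1.14, 4.28], [0, 2.63], [-3.12, 3.12]. Speed limits (rad/s): [2.57, 2.57, 3.01, 3.14, 3.14, 3.14].

## Interface

Orientations are given as a rotation vector (axis times angle).
In Python, from station import robot gives the robot as it stands. The module is installed in compiled form; this text tells all that it offers. Calls block until the motion is done:
- robot.move_ptp(position, orientation): joint-space move of the TCP to a pose.
- robot.move_l(position, rotation=None, rate=0.15): straight line of the TCP; rotation=None keeps the orientation; rate is the mean speed in m/s.
- robot.set_joints(angles): joint-space move.
- robot.grip(opening, grasp_force=None): finger opening in m; grasp_force is the grip in N (None keeps the last); returns when the fingers have stopped.
- robot.dwell(seconds).
- robot.inverse_kinematics(position, orientation): joint angles nearest the present ones, or None.
- robot.read_state(): the state.
- robot.get_image(name): name is "scene" or "top"; returns a dict with "color" (384x512x3 uint8, blue, green, red), "depth" (384x512 float32, m along the optical axis (not along the pixel's ray), 0 where there is no reading), "vfov" (degrees; the focal length in pixels is half the picture's height over the tangent of half this angle, whatever the lens; pixels are square), "cx", "cy" (the principal point, pixels), "R" (3x3) and "t" (3): a world point X has camera coordinates R X + t. Camera axes: x right, y down, z forward; pixel columns grow to the right and rows downward; lengths in m; the calibration is good to about 2 mm. A picture is of the moment at which its call begins.
A pose or a line that the arm cannot do raises robot.IKError and nothing moves.
- robot.sign_off(): hands the job in; it is judged then, once.
The state is a dict: "time": time; "q": joint angles; "joint_vel": joint speeds; "joint_efforts": joint torques, N m; "ee_pos": TCP position; "ee_rot": TCP orientation; "contact_force": force on the tool from outside, world axes, zero at the start; "ft_torque": the same for the moment, N m; "gripper_width": finger opening in m; "finger_force": force on a finger pad.
Only numpy, scipy, OpenCV 4.12 (cv2) and the standard library are available. Lean on these libraries where they do the work, as an engineer would, in place of code of your own. Each camera call takes 0.05 s, during which the arm holds its last target. There are 200 camera calls.

## Task

Put the rectangular test panel on the weighing platform: take the flat lifter by its upright handle, slide its blade under the panel between the two bars that carry it, lift it, and set it down centred and square across the two bars of the platform. Then draw the blade out and leave the lifter standing flat on the bare table. Do not touch the panel with the gripper or arm, and leave the round plate where it is.

Things in the scene. Friction and masses are not known exactly. Their poses are not given: they have to be found in the camera images.
- lifter_grip (a point): Lifter, 0.18 kg, flat on the table: level steel blade 124 x 46 x 4 mm with an upright black handle. Point: grip centre on the handle, 60 mm above the blade's underside, 30 mm below the handle's top. x points forward along the blade, which runs from 23 mm behind to 101 mm ahead of this point; z up. Handle 20 mm thick along x, 36 mm along y; gripped across x (fingers before and behind it) it does not pitch.
- panel: Rectangular aluminium panel, 80 (x) by 130 (y) by 4 mm, 0.12 kg, loose. Origin: centre of its underside, 50 mm above the table; z up, x away from the robot. Lies centred, square within 3 deg, on two wooden bars of a rest; bars run along x, 90 mm long, inner faces 40 mm either side of its centre line. Channel under it is open at both ends, z = 10 to 50 mm: slide the blade in along +x, centred.
- disc: Round aluminium plate, 110 mm diameter, 4 mm thick, loose, on a second rest of the same kind; not to be moved. Origin: centre of its underside.
- scale: Weighing platform, fixed: grey base 108 (x) by 132 (y) by 15 mm with two steel bars. Origin: centre of its underside, on the table; x away from the robot. Bars run along x, 90 mm long, 16 mm wide, tops 50 mm above the table, inner faces 40 mm either side of centre; channel between them open from z = 15 to 50 mm. Stands beside the two rests, in any order; the table on its robot side is bare.

How it is judged:
By the outcome, as a careful person would: the job done as asked, in the order asked, and still so for the second after the job is handed in, with the robot touching nothing.
It also fails if it takes over 58 s, if anything falls off the work surface, if the arm or the gripper's body presses on something with over 40 N, if the wrist force passes 120 N, or if a joint passes its speed limit or range.

## Working session

There is one attempt and no reset: what is moved stays moved. The work goes in short steps, each a Python script; the robot and the scene stay as the last script left them, time stands still between calls to the robot, and variables do not carry over. Pictures are saved under pics/ and viewed, at most 10 in all, crops included, and the job is handed in when it is done.

```bash
mkdir -p pics; python3 - <<'E'
from station import robot
import cv2,numpy as np
for n in("scene","top"):
    d=robot.get_image(n); cv2.imwrite(f"pics/{n}0.png",d["color"]); np.savez(f"{n}0.npz",**d)
    print(n,d["vfov"],d["cx"],d["cy"],np.round(d["R"],3).tolist(),d["t"],-np.array(d["R"]).T@d["t"],(d["depth"]>0).mean())
s=robot.read_state();print(s["time"],s["ee_rot"],s["contact_force"])
E
```

```text
scene 52.18065468038681 262.91752010416474 198.03169864411342 [[-0.768, -0.641, 0.001], [-0.452, 0.541, -0.709], [0.454, -0.545, -0.705]] [0.51809022 0.18969196 0.76819856] [0.13479534 0.64771947 0.67588405] 0.9962158203125
top 46.6509778439261 251.4727206520362 187.57795939093353 [[0.017, -1.0, 0.026], [-0.995, -0.02, -0.097], [0.097, -0.024, -0.995]] [0.14981154 0.54640265 0.85781843] [0.45778508 0.18095114 0.90251942] 0.9960174560546875
0.1 [-3.07141460e+00 -6.52646189e-01  2.20376203e-05] [-0.11059725 -0.74804113  0.69756808]
```

View pics/scene0.png

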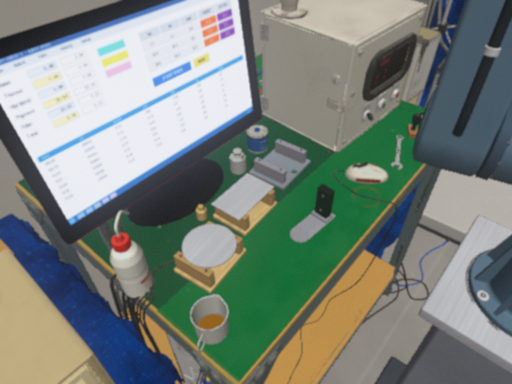

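View pics/top0.png

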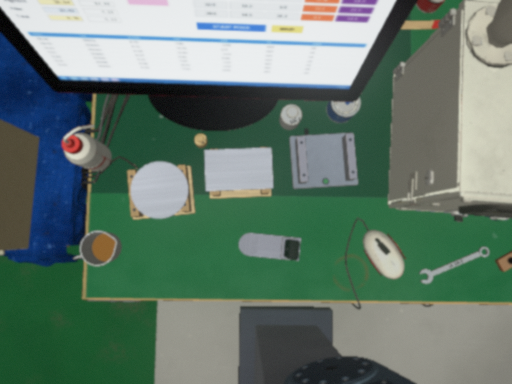

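```bash
cat > h.py <<'E'
import cv2,numpy as np
def cloud(d):
    f=192/np.tan(np.radians(float(d["vfov"]))/2); R=d["R"];t=d["t"]
    v,u=np.mgrid[:384,:512]; z=d["depth"]
    P=np.stack([(u-d["cx"])/f*z,(v-d["cy"])/f*z,z],-1)
    return (P-t)@R          # R^T (P-t)
def cast(d,uv,h):
    f=192/np.tan(np.radians(float(d["vfov"]))/2); R=d["R"];t=d["t"]
    uv=np.atleast_2d(uv); r=np.c_[(uv[:,0]-d["cx"])/f,(uv[:,1]-d["cy"])/f,np.ones(len(uv))]@R
    C=-R.T@t
    return (C+r*((h-C[2])/r[:,2])[:,None])[:,:2]
def blobs(d,lo,hi,h,box=None,amin=30):
    """height-band masks -> contours cast on plane z=h -> min-area rects (world)"""
    W=cloud(d); m=((W[...,2]>lo)&(W[...,2]<hi)&(W[...,0]>.25)&(W[...,0]<.62)&(abs(W[...,1])<.5)&(d["depth"]>0))
    if box is not None: m&=(W[...,0]>box[0])&(W[...,0]<box[1])&(W[...,1]>box[2])&(W[...,1]<box[3])
    out=[]
    for c in cv2.findContours(m.astype(np.uint8),cv2.RETR_EXTERNAL,cv2.CHAIN_APPROX_NONE)[0]:
        if cv2.contourArea(c)<amin: continue
        p=cast(d,c[:,0].astype(float),h); r=cv2.minAreaRect((p*1000).astype(np.float32))
        out.append((np.round(c[:,0].mean(0)),np.round(r[0],1),np.round(r[1],1),round(r[2],1)))
    return out
E
python3 - <<'E'
from h import *
for n in("top","scene"):
    d=dict(np.load(n+"0.npz")); W=cloud(d)
    print(n,"table z",np.median(W[225:240,200:230,2]) if n=="top" else "")
    for nm,lo,hi,h in(("panel/bars/disc",.042,.062,.052),("handle",.08,.1,.09),("blade",.002,.02,.004)):
        print(nm); [print("  ",*b) for b in blobs(d,lo,hi,h)]
E
```

```text
top table z 0.0025234608568870187
panel/bars/disc
   [ 88. 249.] [419.6 463.6] [63.9 33.6] 6.2
   [158. 190.] [533.7 338.8] [109.9 112.2] 7.0
   [392. 175.] [ 571.  -111.8] [ 7.9 98.6] 86.8
   [351. 164.] [590.8 -32.6] [55.9 17.5] 4.7
   [302. 165.] [587.8  62.8] [65.4 16.8] 4.7
   [238. 170.] [573.5 186.3] [ 87.9 130.1] 3.5
   [ 98. 159.] [590.3 456.5] [23.1 54.3] 56.5
handle
   [293. 250.] [425.9  84.3] [20.6 35.5] 85.3
   [399. 179.] [ 564.2 -111.3] [112.2  15.9] 2.9
   [ 91. 156.] [590.7 456.1] [23.8 54.4] 57.7
blade
   [102. 247.] [420.9 455.2] [50.2 53.9] 64.8
   [279. 225.] [468.8  64. ] [871.7 310.2] 88.9
scene table z 
panel/bars/disc
   [209. 331.] [398.3 465.1] [58.8 35.9] 59.0
   [207. 306.] [436.9 437.1] [63.7 43.8] 50.3
   [138. 278.] [579.3 476.4] [50.  24.8] 86.4
   [207. 250.] [534.4 343.5] [109.8 119.7] 7.7
   [323. 204.] [423.   94.7] [38.3 31.8] 19.7
   [244. 198.] [571.1 188.6] [ 93.6 130.7] 3.3
   [273. 168.] [583.8  71. ] [67.5 23.4] 4.6
   [295. 149.] [588.1 -23.7] [60.  24.3] 4.3
   [415. 119.] [ 406.4 -353.9] [22.  41.8] 24.0
   [352. 128.] [ 554.2 -268.3] [344.5 124.1] 86.4
handle
   [134. 265.] [580.1 475. ] [51.7 28.2] 88.3
   [325. 191.] [423.   92.9] [27.6 39.9] 82.2
   [338. 125.] [ 525.9 -138.4] [177.8  94.8] 39.9
   [387. 100.] [ 490.9 -339.1] [191.   22.8] 87.0
blade
   [186. 329.] [458.3 475.5] [29.6 67.4] 85.0
   [210. 320.] [438.2 437. ] [41.8 48. ] 1.1
   [307. 195.] [490.1  45.3] [38.8 64.1] 20.7
   [291. 198.] [511.8  74.4] [ 35.9 117.1] 0.5
   [284. 255.] [469.5 136.7] [729.1 305.6] 89.1
   [288. 174.] [582.9  12.5] [153.5  94.6] 89.8
   [396. 154.] [ 402.4 -253.2] [ 38.9 177.1] 21.3
   [409. 129.] [ 419.1 -364. ] [40.5 69.3] 24.4
```

```bash
cat >> h.py <<'E'
def rect(d,lo,hi,h,box,smax=255,smin=0,show=True):
    """all pixels in height band, box and saturation range -> one min-area rect on plane h"""
    W=cloud(d); S=cv2.cvtColor(d["color"],cv2.COLOR_BGR2HSV)[...,1]
    m=((W[...,2]>lo)&(W[...,2]<hi)&(W[...,0]>box[0])&(W[...,0]<box[1])&(W[...,1]>box[2])&(W[...,1]<box[3])&(S<=smax)&(S>=smin)).astype(np.uint8)
    m=cv2.morphologyEx(m,cv2.MORPH_OPEN,np.ones((3,3)))
    v,u=np.nonzero(m); p=cast(d,np.c_[u,v].astype(float),h)*1000
    r=cv2.minAreaRect(p.astype(np.float32)); return np.round(r[0],1),np.round(r[1],1),round(r[2],2)
E
python3 - <<'E'
from h import *
for n in("top","scene"):
    d=dict(np.load(n+"0.npz"))
    S=cv2.cvtColor(d["color"],cv2.COLOR_BGR2HSV)[...,1]
    if n=="top": print(S[150:200:3,238],S[246,245:280:6],S[210,250])
    print("panel",rect(d,.046,.062,.054,(.48,.66,.11,.265),60))
    print("scale bars",rect(d,.042,.058,.05,(.5,.68,-.06,.09),90))
    print("scale base",rect(d,.007,.06,.015,(.5,.68,-.06,.09),90))
    print("blade",rect(d,-.006,.02,.004,(.36,.48,.1,.23),80))
    print("handle",rect(d,.075,.1,.09,(.36,.48,.04,.13)))
E
```

```text
[16 17 16 17 16 16 15 17 16 15 17 16 15 13 78 80 79] [18 18 18 18 18 19] 127
panel (array([576.2, 186.4]), array([ 81.6, 129.8]), 3.47)
scale bars (array([621.5,  23.1]), array([125.7, 124.4]), 4.66)
scale base (array([621.5,  17.2]), array([144.3, 132.3]), 4.71)
blade (array([430.5, 142.1]), array([85.4, 48.7]), 85.25)
handle (array([425.9,  84.2]), array([34.3, 21.8]), 0.39)
panel (array([576. , 190.3]), array([ 80.8, 129.9]), 3.34)
scale bars (array([618.4,  26.9]), array([126.4, 125.3]), 4.87)
scale base (array([628.5,   8.9]), array([163.9, 168.1]), 4.5)
blade (array([430.3, 139.9]), array([93.5, 48.3]), 85.08)
handle (array([422.1,  94.7]), array([30.8, 42.2]), 82.19)
```

```bash
cat >> h.py <<'E'
from scipy.spatial.transform import Rotation as Ro
def rv(yaw,flip=0):
    """tool down, tool y along yaw (rad) (+pi if flip)"""
    a=yaw+flip*np.pi; y=np.array([np.cos(a),np.sin(a),0]); z=np.array([0,0,-1.]); x=np.cross(y,z)
    return Ro.from_matrix(np.c_[x,y,z]).as_rotvec()
E
python3 - <<'E'
from h import *
from station import robot
for n in("top","scene"):
    d=dict(np.load(n+"0.npz")); W=cloud(d)
    print("scale bars",rect(d,.042,.058,.05,(.5,.655,-.06,.083),90))
    for b in((.5,.655,-.06,.01),(.5,.655,.04,.083)): print("  bar",rect(d,.042,.058,.05,b,90))
    print("rest base",rect(d,.004,.016,.01,(.48,.66,.11,.265),255,60))
    print("mon low", [ (np.round(W[r,238],3)) for r in (70,85,92,100)] if n=="top" else "")
for f in(0,1):
  for nm,p,yaw in(("grasp",(.426,.087,.041),85.2),("in",(.50,.187,.07),3.4),("sc",(.56,.02,.08),4.7),("park",(.44,.01,.041),4.7)):
    q=robot.inverse_kinematics(p,rv(np.radians(yaw),f)); print(f,nm,None if q is None else np.round(q,2))
E
```

```text
scale bars (array([603.8,  15.6]), array([ 89.3, 112.5]), 4.66)
  bar (array([607.7, -31.7]), array([89.3, 17.5]), 4.64)
  bar (array([599.9,  63.3]), array([89.2, 16.7]), 4.62)
rest base (array([532.8, 181.3]), array([13.5, 78.9]), 3.4)
mon low [array([0.728, 0.19 , 0.174]), array([0.719, 0.19 , 0.122]), array([0.706, 0.189, 0.121]), array([0.722, 0.19 , 0.018])]
scale bars (array([601.3,  22.1]), array([ 91.5, 118.6]), 4.87)
  bar (array([605.3, -24.7]), array([91.6, 24.3]), 4.27)
  bar (array([596.9,  69.4]), array([90.8, 23. ]), 5.92)
rest base (array([571.5, 192.4]), array([ 96.7, 121.5]), 3.37)
mon low 
0 grasp [-0.07  0.16  2.08 -0.    0.9  -1.56]
0 in [ 0.14  0.3   1.83 -0.    1.02  0.08]
0 sc [-0.18  0.33  1.76 -0.    1.05 -0.26]
0 park [-0.25  0.17  2.07 -0.    0.9  -0.33]
1 grasp [-0.07  0.16  2.08 -0.    0.9   1.58]
1 in [ 0.14  0.3   1.83 -0.    1.02 -3.07]
1 sc [-0.18  0.33  1.76 -0.    1.05  2.88]
1 park [-0.25  0.17  2.07 -0.    0.9   2.81]
```

```bash
python3 - <<'E'
from h import *
from station import robot
o=rv(np.radians(85.2))
robot.move_ptp((.33,-.15,.23),o); robot.move_ptp((.426,.086,.15),o)
robot.move_l((.426,.086,.041),rate=.12)
s0=robot.read_state()["contact_force"]; robot.grip(0.0,80); s=robot.read_state()
print(s["time"],s["gripper_width"],s["finger_force"],s["contact_force"]-s0,s["ee_pos"])
for n in("top","scene"):
    d=robot.get_image(n); cv2.imwrite(f"pics/{n}1.png",d["color"]); np.savez(f"{n}1.npz",**d)
    print("blade",rect(d,-.006,.02,.004,(.36,.48,.12,.23),80))
E
```

```text
4.5917 0.019417443713986095 78.53983998298645 [-0.03081113  0.28616977  4.71803685] [0.42642704 0.08598232 0.0413365 ]
blade (array([432.1, 156.4]), array([47.7, 56.2]), 0.9)
blade (array([431.5, 153.1]), array([70.1, 48.2]), 85.93)
```

View pics/scene1.png

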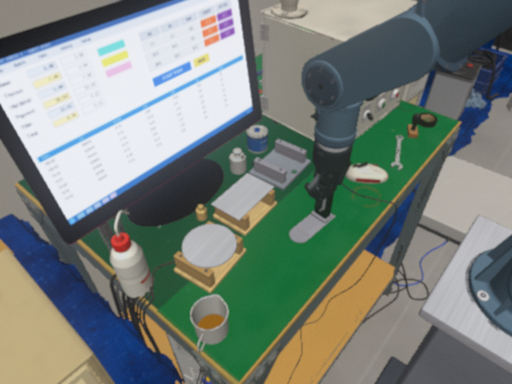

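```bash
cat >> h.py <<'E'
P=np.array([.576,.1883]);PY=np.radians(3.4)
S=np.array([.603,.0174]);SY=np.radians(4.65)
def at(C,yaw,back,z,lat=0):
    u=np.array([np.cos(yaw),np.sin(yaw)]); n=np.array([-u[1],u[0]])
    return (*(C-back*u+lat*n),z)
E
python3 - <<'E'
from h import *
from station import robot
p=robot.read_state()["ee_pos"]
robot.move_l((p[0],p[1],.069),rate=.1)
robot.move_l(at(P,PY,.185,.069),rv(PY),rate=.08)
s=robot.read_state();print(s["time"],s["ee_pos"],s["gripper_width"],s["contact_force"],s["ft_torque"])
for n in("top","scene"):
    d=robot.get_image(n); cv2.imwrite(f"pics/{n}2.png",d["color"]); np.savez(f"{n}2.npz",**d)
    print("blade",rect(d,.015,.045,.032,(.40,.515,.12,.25),60))
    W=cloud(d); m=(W[...,2]>.015)&(W[...,2]<.045)&(abs(W[...,0]-.46)<.03)&(abs(W[...,1]-.19)<.05);print(np.percentile(W[m][:,2],[10,50,90]))
E
```

```text
6.7 [0.39116853 0.17718898 0.06875759] 0.018931541571891333 [-0.05799765  0.43296753 -1.71162906] [-0.0095485   0.04745436 -0.00649294]
blade (array([453.5, 179. ]), array([71.2, 45.7]), 3.88)
[0.02992207 0.03184375 0.03356258]
blade (array([446.4, 182.3]), array([87.8, 45.9]), 3.3)
[0.02964896 0.03133037 0.03284527]
```

View pics/scene2.png

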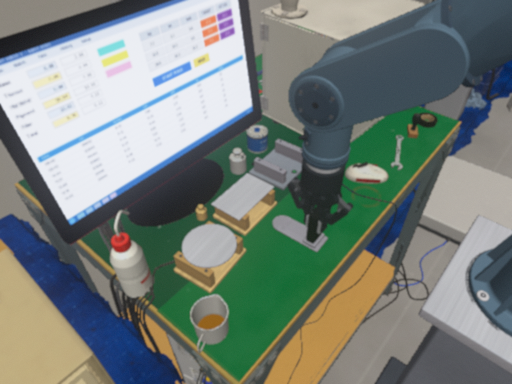

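View pics/top2.png

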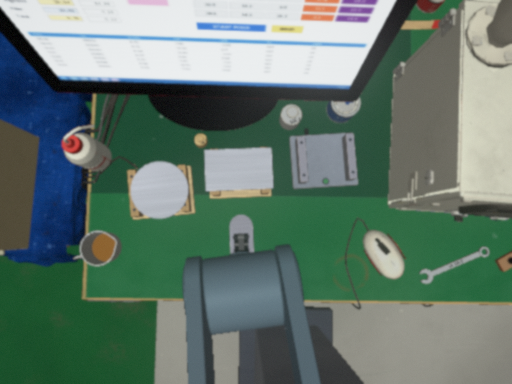

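```bash
python3 - <<'E'
from h import *
from station import robot
def st(t):
    s=robot.read_state();print(t,round(s["time"],2),np.round(s["ee_pos"],4),np.round(s["contact_force"],2),np.round(s["ft_torque"],3))
robot.move_l(at(P,PY,.058,.069),rv(PY),rate=.06); st("in")
robot.move_l(at(P,PY,.058,.082),rate=.04); st("pre")
robot.move_l(at(P,PY,.058,.115),rate=.03); st("up")
robot.dwell(.3)
for n in("top","scene"):
    d=robot.get_image(n); cv2.imwrite(f"pics/{n}3.png",d["color"]); np.savez(f"{n}3.npz",**d)
    print("panel",rect(d,.068,.095,.082,(.48,.66,.11,.265),60))
    W=cloud(d); m=(abs(W[...,2]-.082)<.014)&(abs(W[...,0]-.585)<.02)&(abs(W[...,1]-.19)<.06)
    print(np.linalg.lstsq(np.c_[W[m][:,:2]-[.576,.188],np.ones(m.sum())],W[m][:,2],rcond=None)[0])
E
```

```text
in 9.07 [0.5179 0.1849 0.069 ] [-0.03  0.77 -2.08] [-0.001  0.044  0.057]
pre 9.54 [0.5184 0.1849 0.0825] [ 0.67 -0.1  -2.72] [ 0.031  0.05  -0.051]
up 10.79 [0.5179 0.1848 0.1147] [-0.17  0.04 -2.37] [0.023 0.093 0.006]
panel (array([0., 0.]), array([0., 0.]), 0.0)
[0. 0. 0.]
panel (array([553.7, 190.4]), array([125.3, 128.4]), 3.64)
[0.00210307 0.00060219 0.08135721]
```

View pics/scene3.png

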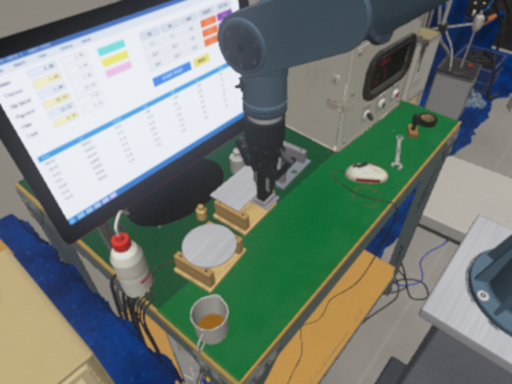

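```bash
python3 - <<'E'
from h import *
from station import robot
robot.move_l(at(S,SY,.058,.115),rv(SY),rate=.07)
robot.move_l(at(S,SY,.058,.095),rate=.05); robot.dwell(.3)
s=robot.read_state();print(round(s["time"],2),np.round(s["ee_pos"],4),np.round(s["contact_force"],2))
d=robot.get_image("scene"); np.savez("scene4.npz",**d)
im=cv2.resize(d["color"][90:250,180:380],None,fx=3.5,fy=3.5,interpolation=cv2.INTER_CUBIC); cv2.imwrite("pics/scene4.png",im)
print(rect(d,.055,.07,.062,(.5,.66,-.06,.095),60))
E
```

```text
14.68 [0.5454 0.0127 0.0953] [ 0.62 -0.83 -2.63]
(array([581.3,  18.6]), array([124.9, 131.6]), 4.67)
```

View pics/scene4.png

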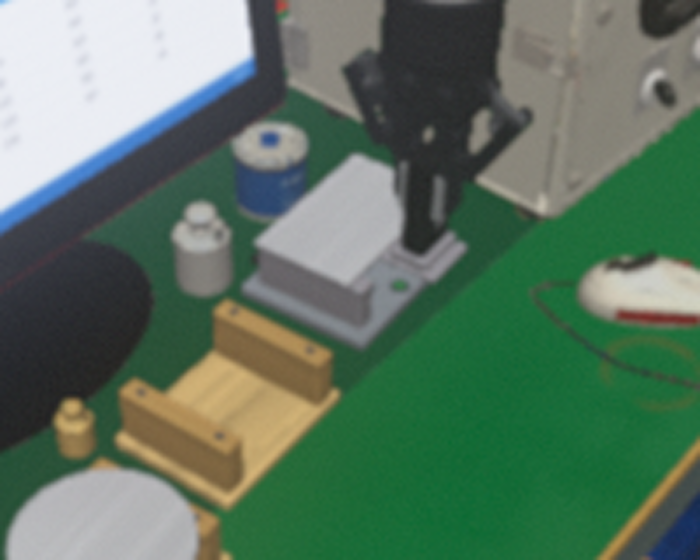

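```bash
python3 - <<'E'
from h import *
from station import robot
def st(t):
    s=robot.read_state();print(t,round(s["time"],2),np.round(s["ee_pos"],4),np.round(s["contact_force"],2),np.round(s["ft_torque"],3))
robot.move_l(at(S,SY,.058,.0885),rate=.03)
robot.move_l(at(S,SY,.058,.072),rate=.02); robot.dwell(.3); st("down")
robot.move_l(at(S,SY,.195,.072),rate=.06); st("out")
for n in("top","scene"):
    d=robot.get_image(n); np.savez(f"{n}5.npz",**d); cv2.imwrite(f"pics/{n}5.png",d["color"])
    print("panel",rect(d,.046,.062,.054,(.5,.66,-.06,.095),60))
    print("blade",rect(d,.015,.045,.035,(.40,.53,-.05,.07),60))
E
```

```text
down 16.38 [0.5452 0.0127 0.0721] [ 0.19  0.32 -0.74] [-0.006  0.034  0.026]
out 18.81 [0.4088 0.0016 0.072 ] [ 0.96 -0.37 -1.99] [ 0.035  0.03  -0.003]
panel (array([602.9,  15.9]), array([ 88.3, 130. ]), 4.66)
blade (array([454. ,   5.5]), array([106.8,  43.2]), 0.14)
panel (array([600. ,  19.8]), array([ 89.1, 131.8]), 4.94)
blade (array([455.5,   8. ]), array([102.1,  46.6]), 4.27)
```

View pics/top5.png

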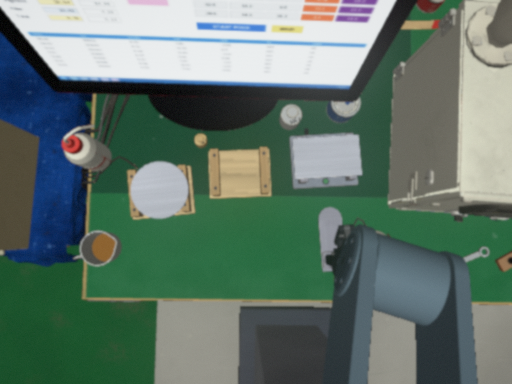

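```bash
python3 - <<'E'
from h import *
for n in("top","scene"):
    d=dict(np.load(n+"5.npz")); V=d["color"].max(2); W=cloud(d)
    if n=="top":
        for c in(305,325,348): print(c,V[126:194,c].tolist())
    for t in(125,140,150):
        e=dict(d); c=d["color"].copy(); c[V<t]=(0,255,0); e["color"]=c
        print(n,t,rect(e,.042,.064,.054,(.5,.66,-.06,.095),60))
E
```

```text
305 [85, 81, 73, 65, 61, 59, 59, 63, 80, 112, 138, 159, 182, 192, 195, 193, 192, 191, 187, 190, 190, 192, 192, 189, 188, 189, 190, 191, 190, 188, 190, 191, 191, 191, 194, 194, 195, 194, 194, 193, 192, 190, 192, 192, 190, 193, 196, 195, 194, 192, 194, 187, 171, 159, 148, 132, 116, 126, 139, 144, 143, 127, 105, 87, 87, 83, 85, 85]
325 [87, 88, 87, 89, 85, 86, 89, 105, 131, 149, 164, 180, 193, 194, 196, 193, 192, 191, 189, 190, 193, 192, 192, 191, 192, 192, 192, 193, 193, 191, 191, 191, 192, 193, 194, 192, 193, 194, 193, 189, 191, 191, 190, 190, 190, 194, 194, 193, 194, 192, 179, 146, 121, 128, 135, 137, 132, 121, 121, 130, 119, 100, 89, 86, 87, 86, 87, 86]
348 [86, 86, 87, 86, 86, 85, 96, 126, 159, 183, 191, 193, 193, 193, 190, 189, 190, 189, 190, 192, 193, 192, 193, 193, 193, 192, 192, 191, 190, 189, 190, 193, 194, 193, 191, 189, 190, 188, 188, 187, 189, 188, 187, 189, 189, 190, 190, 192, 189, 173, 136, 103, 90, 94, 113, 139, 149, 148, 134, 107, 90, 83, 84, 83, 85, 83, 82, 84]
top 125 (array([603.1,  15.9]), array([ 88.7, 130. ]), 4.66)
top 140 (array([603.2,  16. ]), array([ 85. , 129.8]), 4.67)
top 150 (array([603.3,  16.1]), array([ 84.6, 129.6]), 4.67)
scene 125 (array([601. ,  19.2]), array([ 87. , 130.5]), 5.01)
scene 140 (array([601.8,  18.7]), array([ 84.7, 129.3]), 4.9)
scene 150 (array([603.6,  18.5]), array([ 80.7, 128.3]), 4.71)
```

```bash
python3 - <<'E'
from h import *
from station import robot
def st(t):
    s=robot.read_state();print(t,round(s["time"],2),np.round(s["ee_pos"],4),np.round(s["contact_force"],2),s["gripper_width"])
robot.move_l(at(S,SY,.195,.072,.035),rate=.06)
robot.move_l(at(S,SY,.195,.045,.035),rate=.06); st("near")
robot.move_l(at(S,SY,.195,.0413,.035),rate=.01); st("down")
if robot.read_state()["contact_force"][2]<-1: robot.move_l(at(S,SY,.195,.0407,.035),rate=.005); st("down2")
robot.grip(.085); st("open")
robot.move_l(at(S,SY,.195,.17,.035),rate=.1)
robot.move_ptp((.33,-.15,.25),rv(SY)); robot.dwell(.5); st("away")
for n in("top","scene"):
    d=robot.get_image(n); np.savez(f"{n}6.npz",**d); cv2.imwrite(f"pics/{n}6.png",d["color"])
    print("handle",rect(d,.075,.1,.09,(.36,.48,-.02,.1)))
    print("panel",rect(d,.046,.062,.054,(.5,.66,-.06,.095),60))
    print("disc",rect(d,.046,.062,.054,(.46,.62,.27,.41),60), rect(dict(np.load(n+"0.npz")),.046,.062,.054,(.46,.62,.27,.41),60))
E
```

```text
near 20.24 [0.4056 0.0365 0.0446] [ 0.36  0.52 -0.84] 0.01929820621350116
down 20.76 [0.4059 0.0364 0.0414] [ 0.27 -1.13 -1.34] 0.019504460983834643
down2 21.02 [0.4059 0.0365 0.0413] [-3.65  0.84  7.54] 0.019084296184313444
open 21.68 [0.4058 0.0365 0.0407] [-0.86 -0.19 -1.28] 0.0848191810244387
away 24.49 [ 0.3301 -0.1497  0.2499] [-0.18  0.18 -0.2 ] 0.08491391285992343
handle (array([405. ,  35.8]), array([19.7, 34.8]), 0.9)
panel (array([603.3,  15.9]), array([ 89.1, 130. ]), 4.67)
disc (array([533.8, 337.6]), array([109.1, 108.1]), 1.79) (array([533.8, 337.6]), array([109.1, 108.1]), 1.79)
handle (array([400.9,  45.6]), array([23.2, 48.1]), 5.58)
panel (array([600. ,  19.8]), array([ 89.1, 131.8]), 4.94)
disc (array([534.2, 339.2]), array([109.1, 108.7]), 2.9) (array([534.2, 339.2]), array([109.1, 108.7]), 2.9)
```

View pics/scene6.png

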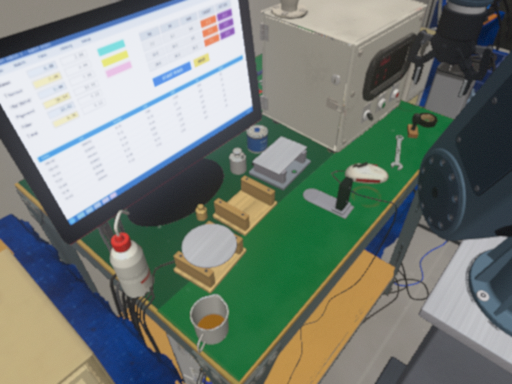

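```bash
python3 -c "
import cv2;i=cv2.imread('pics/top6.png')[120:310,270:420];cv2.imwrite('pics/top6c.png',cv2.resize(i,None,fx=3,fy=3,interpolation=2))"
```

```text
(no output)
```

View pics/top6c.png

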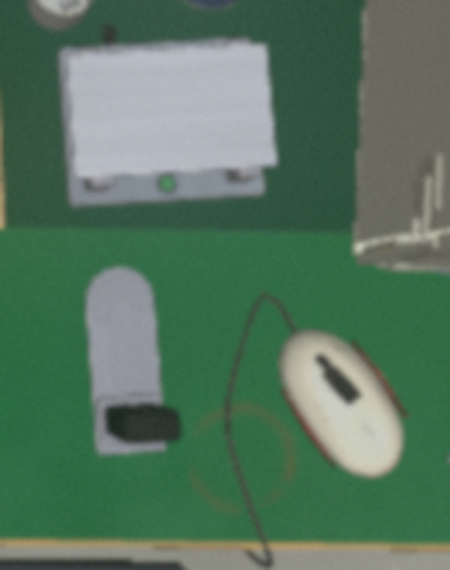

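The crop shows the panel square on both scale bars. The lifter stands clear on bare table at about (125,360), well away from the mouse cable at about (230,420).

```bash
python3 -c "
from station import robot
print(robot.sign_off())"
```

```text
the job is handed in; nothing more can be done
None
```

The job is handed in: the panel sits on the platform bars, centred within about 2 mm and square to under 0.5° by the cameras, the lifter stands flat on the bare table, and the round plate has not moved (about 24.5 s on the robot's clock).

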